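# Lock a portion tray into the loading slide

### The job

Load the small two-compartment steel tray into the loading slide: with a fingertip press the long spring plate behind the tray down, so that its two stop nibs sink, and while holding it down push the tray over the nibs until it is fully home against the black end stop; then let the plate spring up so that the nibs lock the tray in, and leave everything untouched. Only press and push: do not lift or tip the tray, keep the sauce pot standing in it, and leave the other things on the table alone.

Things in the scene. Friction and masses are not known exactly. Their poses are not given: they have to be found in the camera images.
- station: Loading slide: fixed aluminium channel, 204 mm wide over its side walls (base 220). Origin on the table, on the centre line; x across, y the way the tray is pushed, z up. Runs from y -215 (open end) to +161 mm. Runner tops 28 mm high, 52 to 90 mm either side of the centre line; side walls 64 mm high, with lips over the tray's flanges (inner edges 80 mm off centre, underside 60 mm high).
- end_stop (a point): Centre of the face of the black end stop, at y = +139 mm in the slide's frame, 180 mm wide, top 58 mm high. Tray home against it: tray centre at y = +85 mm, tray rear wall at y = +31 mm, 6 mm past the nibs.
- press_plate (a point): Centre of the top of the spring plate, flat steel between the runners, 98 mm wide (x), 235 mm long (y -205 to +30 mm in the slide's frame). It moves only straight down, as a whole, wherever pressed; a finger may slide along it. Released, its top is 26 mm above the table, 2 mm below the runners: the tray passes over it.
- nibs (a point): Point midway between the tops of the two nibs that stand on the spring plate, 40 mm either side of the centre line, each 14 mm wide (x), 12 mm long (y +13 to +25 mm in the slide's frame), 10 mm above the plate. Released, they stand 8 mm above the runners and block the tray. The 66 mm between them is free for a finger.
- catch_plate (a joint): How far the spring plate is pressed down, in m: 0 released, 0.014 fully down. Above 0.008 the nibs are below the tray's underside and it can pass. About 2 N to start, 5.5 N fully down; springs up by itself when let go.
- tray_mid (a point): Centre of the loose steel tray, half-way up. Upright walls 150 (x) by 108 (y), 28 mm high, 13 mm flanges at the x sides; divider along y. Axes as the slide's; about 0.4 kg; 2 mm side play. Starts on the runners short of the nibs, centre at y -81 to -46 mm in the slide's frame; at least 70 mm of plate is free behind it. Push its rear (-y) wall, 54 mm from the centre.
- pot_mid (a point): Centre of the small clear sauce pot with a white cap, 42 mm across, 36 mm high, standing loose in the tray's +x compartment.
- cup_mid (a point): Bystander: centre of a steel cup, 70 mm across, 80 mm high.
- shaker_mid (a point): Bystander: centre of a glass shaker with a steel cap, 44 mm across, 85 mm high.
- bowl_mid (a point): Bystander: centre of a white bowl, 110 mm across, 45 mm high.
- bottle_mid (a point): Bystander: centre of a white bottle, 60 mm across, 120 mm high.
- spoon: Bystander: steel spoon, 190 mm long, lying on the table.
- spare_lid: Bystander: grey plastic lid, 100 by 80 mm, 12 mm thick, lying on the table.
Mind the look-alikes: they are no part of the job. Of the things like the part that bears pot_mid, leave any that is red; of the rest the smaller one is meant.

How it is judged (in metres and radians):
On the way:
1. the spring plate is held down far enough (more than 8 mm) while the tray is still short of the nibs (value of joint catch_plate above 0.008 m and y of tray_mid in the frame of station below -0.036 m), for 0.05 s.
At the end, for the whole second after the job is handed in: The tray lies flat on the runners behind the nibs, its centre 78 mm or more along the slide (85 mm is against the end stop); the spring plate is up again (pressed less than 3 mm), so the nibs lock the tray in; the sauce pot stands in the tray (y of tray_mid in the frame of station between 0.078 and 0.09 m and x of tray_mid in the frame of station between -0.008 and 0.008 m and height (world z) of tray_mid between 0.037 and 0.047 m and value of joint catch_plate below 0.003 m and velocity of joint catch_plate below 0.01 m/s and distance of tray_mid from where it was at the start of the episode above 0.1 m and angle between tray_mid's own z axis and vertical below 0.06 rad and horizontal distance between pot_mid and tray_mid below 0.075 m and angle between pot_mid's own z axis and vertical below 0.3 rad); the robot touches nothing.
It fails at once if the tray is lifted or tipped (height (world z) of tray_mid above 0.052 m or angle between tray_mid's own z axis and vertical above 0.15 rad).
It fails at once if the sauce pot is lifted out or knocked over (height (world z) of pot_mid above 0.064 m or angle between pot_mid's own z axis and vertical above 0.6 rad).
It fails at once if another thing on the table is moved by more than 25 mm (distance of any of cup_mid, shaker_mid, bowl_mid, bottle_mid, spoon, spare_lid from where it was at the start of the episode above 0.025 m).
It also fails if it takes over 42 s, if anything falls off the work surface, if the arm or the gripper's body presses on something with over 40 N, if the wrist force passes 120 N, or if a joint passes its speed limit or range.

### The arm

A 6-joint arm with a two-finger parallel gripper is mounted at the origin on the work surface. World frame = base frame: x ahead of the robot, y to its left, z up, the work surface at z = 0. Lengths are in mm, angles in rad, forces in N, time in s.
With the tool pointing down it reaches from about 400 to 925 mm from the base axis. Payload 12.5 kg.
Tool frame: the origin (TCP) lies at the centre of the arm's flange, where the gripper is bolted on; the fingertips stand 190 mm ahead of it and the grasp point (between the pads) lies 171 mm ahead of it; z points along the fingers, y is the line along which they close (so a half turn about z gives the same grasp; the last joint's range is limited). The gripper opens to 95 mm and grips with 3 to 60 N. Pads are 20 mm wide; open, the fingers measure 119 mm over their backs; the gripper's body (75 mm by 180 mm) begins 59 mm behind the grasp point.
Start: joints at [1.24, 0.491, 1.559, -0, 1.092, -0.106], TCP at [139.295, 609.28, 404.761] pointing down, gripper open.
Joint ranges: [-3.1, 3.1], [-0.84, 2.19], [0.05, 2.79], [-1.13, 4.28], [0.06, 2.93], [-2.69, 2.69]. Speed limits (rad/s): [2.22, 2.22, 2.79, 3.14, 3.14, 3.14].

### API

Orientations are given as [roll, pitch, yaw] about the fixed x, y, z axes, in that order (R = Rz(yaw) Ry(pitch) Rx(roll)).
In Python, from cell import env, read_camera, search_frame, cut_out gives the robot as it stands. The module is installed in compiled form; this text tells all that it offers.
- The arm moves only by the tool move_arm, never from a script. Its argument "commands" is a list of rows, each a list of 3 entries, a list of its own where there are three numbers: the shift along the world's x, y, z normalised to -1 to 1, where 1 is 0.03 m, then the turn about the world's z normalised to -1 to 1, where 1 is 0.08 rad, then the opening, from -1 (shut) to 1 (fully open), so that 0 is half open. A call has 1 to 20 rows; each row shifts and turns the commanded pose from where the row before left it; what a row does not reach is not made up. A row lasts 1/12 s, in which the tool goes at most 41.7 mm and 7.16 degrees, less where a joint would pass 70% of its speed; a pose out of reach is approached as far as the arm can. A call with a number of a shift or a turn outside -1 to 1 is refused whole. A call with a gripper value outside its range is refused whole. The fingers move at their own pace and stop on an object; the grip force is fixed at half the most. Time passes only in rows, so rows that do not move let the fingers close. It gives the time, the measured TCP pose, the force, the opening and the grip force at its end, in the units of the state.
- env.state(): the state, without advancing time (a new reading comes with each control period).
- read_camera(name): name is "scene" or "top" or "wrist"; returns a dict with "image" (420x560x3 uint8, red, green, blue), "fx", "fy", "cx", "cy" (pixels), "rvec" (rotation vector, rad) and "tvec" (3), from world to camera coordinates, as OpenCV has them. Camera axes: x right, y down, z forward; pixel columns grow to the right and rows downward; lengths in mm; the calibration is good to about 2 mm. The wrist camera is an equidistant fisheye: a pixel r from the principal point sees the ray r / f radians off the axis. A picture is of the moment at which its call begins. There is no depth.
- env.job_done(): hands the job in; it is judged then, once.
Trained networks look in a picture, given as the dict that the camera call returned (one of the last four; its "shot" number tells which), for a name from the list of things; names that differ only in an ending like _2 or _b are one class to them, and where a whole thing is asked for, a point or a joint stands for the part that bears it (a point fixed in the world has none). Each returns a list of dicts, best first, with "confidence" (0 to 1); they miss things now and then, are a little off and sometimes report something else, mostly with a low value. They report only what shows in the picture. A call takes as long as a camera call. They do not tell look-alikes from the thing itself.
- search_frame(thing, picture): "at" ([column, row] in pixels, amid what is visible of it).
- cut_out(thing, picture): "region" (420x560 bool, what is visible of it) and "at" ([column, row] in pixels, amid what is visible of it).
The state is a dict: "t": time; "joints": joint angles; "qvel": joint speeds; "tau": joint torques, N m; "eef_pos": TCP position; "tcp_rot": TCP orientation; "ft_force": force on the tool from outside, world axes, zero at the start; "moment": the same for the moment, N m; "opening": opening from 0.0 (shut) to 1.0 (fully open); "grip_force": force on a finger pad.
Only numpy, scipy, OpenCV 4.12 (cv2) and the standard library are available. Lean on these libraries where they do the work, as an engineer would, in place of code of your own. Each camera call takes 0.05 s, during which the arm holds its last target. There are 200 camera calls.

## Working session

There is one attempt and no reset: what is moved stays moved. The work goes in short steps, Python scripts to look and compute and a tool call to move; the robot and the scene stay as the last step left them, time stands still between calls to the robot, and variables do not carry over. Pictures are saved under pics/ and viewed, at most 10 in all, crops included, and the job is handed in when it is done.

Besides the shell and the picture viewer there is one more tool, called after "Call:" as a command line: name --argument value ..., lists and objects as JSON in quotes. move_arm: Moves the arm, as the interface text tells. Its arguments: {"type":"object","properties":{"commands":{"type":"array","items":{"type":"array"}}},"required":["commands"]}

```bash
mkdir -p pics; cat > h.py <<'E'
import numpy as np, cv2
from cell import env, read_camera, search_frame, cut_out
def pix2w(p,px,z):
    K=np.array([[p['fx'],0,p['cx']],[0,p['fy'],p['cy']],[0,0,1.]])
    R=cv2.Rodrigues(np.array(p['rvec'],float))[0]; t=np.array(p['tvec'],float).ravel()
    d=R.T@(np.linalg.inv(K)@np.array([px[0],px[1],1.])); c=-R.T@t
    return c+d*(z-c[2])/d[2]
def w2pix(p,X):
    K=np.array([[p['fx'],0,p['cx']],[0,p['fy'],p['cy']],[0,0,1.]])
    return cv2.projectPoints(np.array(X,float).reshape(-1,3),np.array(p['rvec'],float),np.array(p['tvec'],float),K,None)[0].reshape(-1,2)
E
python3 - <<'E'
from h import *
s=env.state();print(s['t'],s['eef_pos'],s['tcp_rot'],s['ft_force'],s['opening'])
for n in('top','scene'):
    p=read_camera(n);cv2.imwrite(f'pics/{n}0.png',p['image'][:,:,::-1])
    print(n,p['fx'],(-cv2.Rodrigues(np.array(p['rvec'],float))[0].T@np.array(p['tvec'],float).ravel()).round())
    for th,z in(('station',30),('end_stop',45),('press_plate',26),('nibs',36),('tray_mid',42),('pot_mid',46)):
        for r in search_frame(th,p)[:3]: print(th,round(r['confidence'],2),np.round(r['at']),pix2w(p,r['at'],z).round(1))
E
```

```text
0.0 [139.28991178 609.25327678 404.14506639] [-3.14046489e+00 -1.36575354e-04  2.91679290e+00] [0.48893773 0.45877146 0.34926141] 1.0014031538075154
top 385.9766668929287 [487.  36. 969.]
station 0.59 [226. 237.] [535.  156.6  30. ]
station 0.34 [238. 168.] [706.7 131.   30. ]
end_stop 0.59 [231. 240.] [528.  144.4  45. ]
press_plate 0.56 [294. 222.] [572.2  -8.1  26. ]
nibs 0.57 [291. 220.] [576.7  -0.9  36. ]
tray_mid 0.96 [260. 233.] [544.4  74.3  42. ]
pot_mid 0.67 [261. 213.] [592.3  72.8  46. ]
pot_mid 0.66 [175. 184.] [662.1 281.3  46. ]
pot_mid 0.62 [245. 131.] [796.1 112.5  46. ]
scene 431.8829933890318 [1168.   49.  844.]
station 0.96 [324. 212.] [547.8 150.2  30. ]
end_stop 0.82 [325. 212.] [558.3 150.   45. ]
end_stop 0.73 [255. 222.] [592.6 -11.2  45. ]
end_stop 0.28 [387. 251.] [664.  279.3  45. ]
press_plate 0.71 [258. 222.] [577.4  -5.2  26. ]
press_plate 0.61 [297. 168.] [404.8  85.8  26. ]
nibs 0.95 [256. 223.] [587.6 -10.4  36. ]
tray_mid 0.71 [293. 205.] [537.1  75.9  42. ]
pot_mid 0.89 [263. 304.] [793.9  14.2  46. ]
pot_mid 0.58 [310. 315.] [815.4 108.4  46. ]
pot_mid 0.55 [296. 223.] [593.9  82.2  46. ]
```

View pics/top0.png

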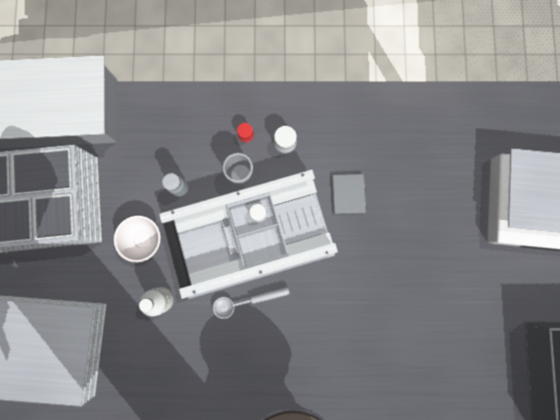

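View pics/scene0.png

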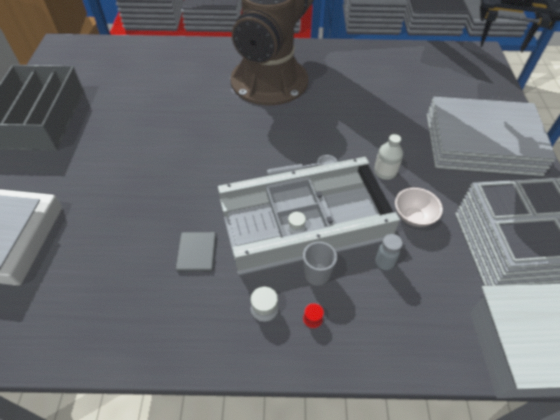

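The top view shows the slide from (320,215), the open end, to (180,255), the black stop. The tray is at (258,228) with the pot at (258,212), and the plate is free at (300,220). I'll zoom in for an exact pose.

```bash
python3 - <<'E'
from h import *
p=read_camera('top')
im=p['image'][160:310,150:350,::-1]
cv2.imwrite('pics/z.png',cv2.resize(im,None,fx=4,fy=4,interpolation=cv2.INTER_CUBIC))
for th in('tray_mid','station','press_plate','nibs','end_stop'):
    for r in cut_out(th,p)[:2]:
        m=r['region'].astype(np.uint8); q=cv2.minAreaRect(cv2.findNonZero(m)); print(th,round(r['confidence'],2),m.sum(),[np.round(x,1) for x in q], cv2.boxPoints(q).round(0).tolist())
E
```

```text
tray_mid 0.74 2872 [array([257.3, 229.6]), array([68.3, 46.8]), np.float64(73.6)] [[225.0, 203.0], [270.0, 190.0], [289.0, 256.0], [244.0, 269.0]]
station 0.69 11021 [array([247.8, 234. ]), array([ 90.1, 162.1]), np.float64(73.5)] [[157.0, 214.0], [313.0, 168.0], [338.0, 254.0], [183.0, 300.0]]
press_plate 0.77 1997 [array([272.8, 226.4]), array([40.4, 96.3]), np.float64(73.7)] [[221.0, 221.0], [313.0, 193.0], [325.0, 232.0], [232.0, 259.0]]
nibs 0.72 2049 [array([272.9, 226.1]), array([40.6, 96.6]), np.float64(73.8)] [[221.0, 220.0], [314.0, 193.0], [325.0, 232.0], [232.0, 259.0]]
nibs 0.7 203 [array([258.3, 212.8]), array([15.6, 14.8]), np.float64(45.0)] [[248.0, 212.0], [258.0, 202.0], [269.0, 213.0], [259.0, 224.0]]
end_stop 0.57 11275 [array([248.1, 234.1]), array([ 91.2, 163.2]), np.float64(73.8)] [[157.0, 213.0], [314.0, 168.0], [339.0, 255.0], [183.0, 301.0]]
```

View pics/z.png

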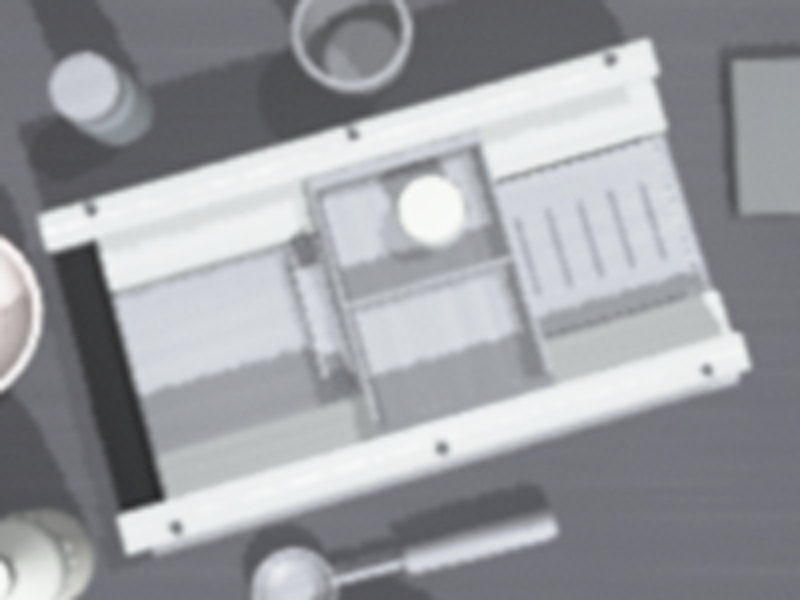

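```bash
cat > fit.py <<'E'
from h import *
from scipy.optimize import least_squares
p=read_camera('top')
# slide pts (x,y,z) <-> zoom px
C=[((102,161,64),(40,213)),((102,-215,64),(653,38)),((-102,-215,64),(750,367)),((-102,161,64),(128,554)),((80,-215,64),(660,76)),((-80,-215,64),(748,334)),((80,139,58),(100,242)),((-80,139,58),(163,498))]
X=np.array([c[0] for c in C],float); U=np.array([c[1] for c in C])/4+[150,160]
def W(q,X):
    c,s=np.cos(q[2]),np.sin(q[2]); X=np.atleast_2d(np.array(X,float))
    return np.c_[q[0]+c*X[:,0]-s*X[:,1],q[1]+s*X[:,0]+c*X[:,1],X[:,2]]
f=lambda q:(w2pix(p,W(q,X))-U).ravel()
r=least_squares(f,[570,70,0.28]); q=r.x
print('station',q.round(3)); print(r.fun.reshape(-1,2).round(2).tolist())
def S(w): 
    c,s=np.cos(q[2]),np.sin(q[2]); d=np.array(w)[:2]-q[:2]; return np.array([c*d[0]+s*d[1],-s*d[0]+c*d[1]])
# tray top rim z=28+28=56: rear wall top
for n,u,z in(('rear top',(480,145),56),('rear bot',(550,378),56),('front top',(310,188),56),('front bot',(378,425),56),('pot',(431,210),64),('nib',(300,248),36),('nib',(340,385),36),('plate end',(660,140),26),('plate end',(708,290),26)):
    print(n,S(pix2w(p,np.array(u)/4+[150,160],z)).round(1))
for n,x in(('press',(0,-150,26)),('rear',(0,-110,45)),('final',(0,31,45)),('origin',(0,0,0))): print(n,W(q,x).round(1))
E
python3 fit.py
```

```text
station [5.36364e+02 1.24604e+02 2.81000e-01]
[[0.73, 0.12], [0.19, 0.29], [1.17, 0.35], [0.73, -0.54], [1.11, -0.52], [-1.1, -0.46], [-2.19, -0.55], [-0.64, 1.24]]
rear top [ 70.7 -97.8]
rear bot [-74.  -98.9]
front top [74.   6.7]
front bot [-72.1   5.7]
pot [ 40.3 -59. ]
nib [43.6 24. ]
nib [-42.8  22.8]
plate end [  47.4 -206.4]
plate end [ -49.7 -207.7]
press [[578.  -19.5  26. ]]
rear [[566.9  18.9  45. ]]
final [[527.8 154.4  45. ]]
origin [[536.4 124.6   0. ]]
```

Call:
move_arm --commands '[[[0.65,-0.95,0],-0.666,-0.58],[[0.65,-0.95,0],-0.666,-0.58],[[0.65,-0.95,0],-0.666,-0.58],[[0.65,-0.95,0],-0.666,-0.58],[[0.65,-0.95,0],-0.666,-0.58],[[0.65,-0.95,0],-0.666,-0.58],[[0.65,-0.95,0],-0.666,-0.58],[[0.65,-0.95,0],-0.666,-0.58],[[0.65,-0.95,0],-0.666,-0.58],[[0.65,-0.95,0],-0.666,-0.58],[[0.65,-0.95,0],-0.666,-0.58],[[0.65,-0.95,0],-0.666,-0.58],[[0.65,-0.95,0],-0.666,-0.58],[[0.65,-0.95,0],-0.666,-0.58],[[0.65,-0.95,0],-0.666,-0.58],[[0.65,-0.95,0],-0.666,-0.58],[[0.65,-0.95,0],-0.666,-0.58],[[0.65,-0.95,0],-0.666,-0.58],[[0.65,-0.95,0],-0.666,-0.58],[[0.65,-0.95,0],-0.666,-0.58]]'

```text
t: 2.72
eef_pos: [530.0, 37.6, 404.9]
tcp_rot: [3.141, 0.0, 1.848]
ft_force: [-0.5, 1.2, 0.1]
opening: 0.211
grip_force: 0.0
```

Call:
move_arm --commands '[[[0.8,-0.95,0],0,-0.58],[[0.8,-0.95,0],0,-0.58],[[0,0,-0.9],0,-0.58],[[0,0,-0.9],0,-0.58],[[0,0,-0.9],0,-0.58],[[0,0,-0.9],0,-0.58],[[0,0,-0.9],0,-0.58],[[0,0,0],0,-0.58],[[0,0,0],0,-0.58]]'

```text
t: 3.47
eef_pos: [577.4, -17.8, 269.3]
tcp_rot: [-3.14, -0.001, 1.851]
ft_force: [0.9, 0.0, 1.1]
opening: 0.209
grip_force: 0.0
```

```bash
python3 - <<'E'
from h import *
p=read_camera('scene')
cv2.imwrite('pics/s1.png',cv2.resize(p['image'][120:300,180:420,::-1],None,fx=3,fy=3,interpolation=cv2.INTER_CUBIC))
E
```

```text
(no output)
```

View pics/s1.png

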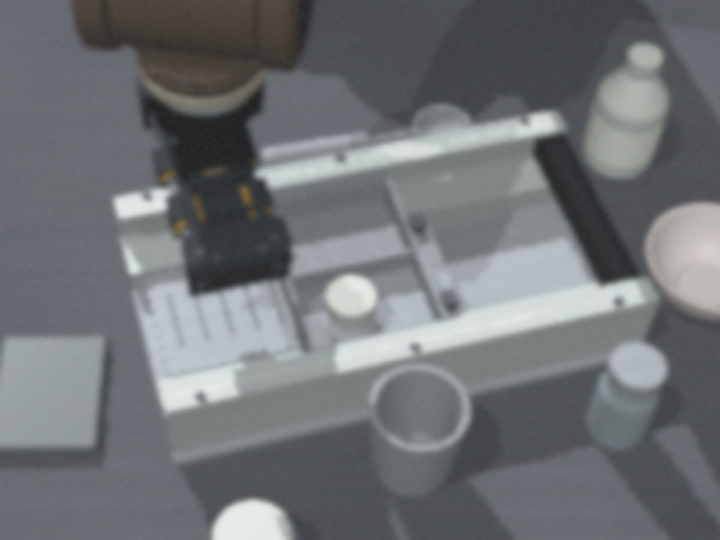

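The gripper is over the free plate, at crop pixel (235,240), behind the tray and square to the slide. I'll press down slowly.

Call:
move_arm --commands '[[[0,-0.05,-0.8],0,-0.58],[[0,0,-0.8],0,-0.58],[[0,0,-0.2],0,-0.58],[[0,0,-0.1],0,-0.58],[[0,0,-0.1],0,-0.58],[[0,0,-0.1],0,-0.58],[[0,0,0],0,-0.58],[[0,0,0],0,-0.58]]'

```text
t: 4.18
eef_pos: [577.5, -19.2, 207.7]
tcp_rot: [3.14, 0.001, 1.851]
ft_force: [-1.9, 0.2, 4.4]
opening: 0.212
grip_force: 2.2
```

Call:
move_arm --commands '[[[0,0,-0.07],0,-0.58],[[0,0,-0.07],0,-0.58],[[0,0,0],0,-0.58],[[0,0,0],0,-0.58],[[-0.046,0.16,0],0,-0.58],[[-0.046,0.16,0],0,-0.58],[[-0.046,0.16,0],0,-0.58],[[-0.046,0.16,0],0,-0.58],[[-0.046,0.16,0],0,-0.58],[[-0.046,0.16,0],0,-0.58],[[0,0,0],0,-0.58]]'

```text
t: 5.1
eef_pos: [569.4, 9.9, 203.2]
tcp_rot: [3.139, 0.001, 1.852]
ft_force: [0.4, 1.5, 5.3]
opening: 0.212
grip_force: 2.7
```

Call:
move_arm --commands '[[[-0.046,0.16,0],0,-0.58],[[-0.046,0.16,0],0,-0.58],[[-0.046,0.16,0],0,-0.58],[[-0.046,0.16,0],0,-0.58],[[-0.046,0.16,0],0,-0.58],[[-0.046,0.16,0],0,-0.58],[[-0.046,0.16,0],0,-0.58],[[-0.046,0.16,0],0,-0.58],[[-0.046,0.16,0],0,-0.58],[[-0.046,0.16,0],0,-0.58],[[-0.046,0.16,0],0,-0.58],[[-0.046,0.16,0],0,-0.58]]'

```text
t: 6.1
eef_pos: [553.2, 66.9, 203.2]
tcp_rot: [3.139, 0.001, 1.851]
ft_force: [3.0, -6.2, 5.2]
opening: 0.213
grip_force: 3.9
```

```bash
python3 - <<'E'
from h import *
p=read_camera('scene')
cv2.imwrite('pics/s2.png',cv2.resize(p['image'][120:300,180:420,::-1],None,fx=3,fy=3,interpolation=cv2.INTER_CUBIC))
E
```

```text
(no output)
```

View pics/s2.png

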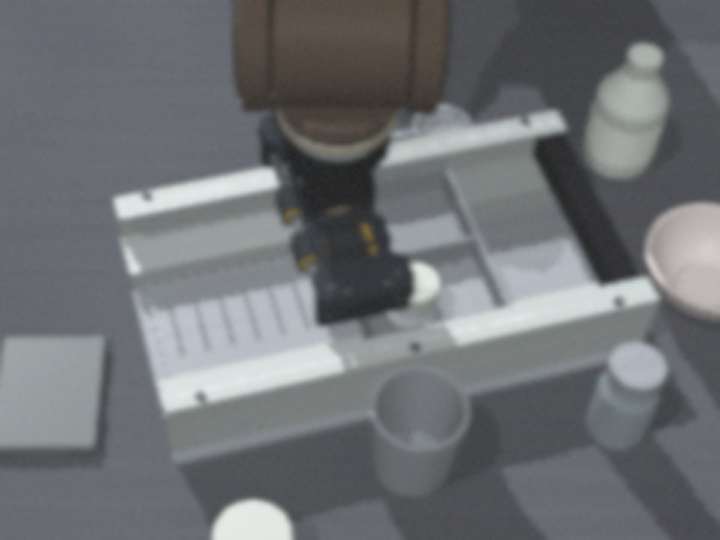

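The tray is sliding over the sunk nibs, its front edge at about crop pixel (475,235). The pot is upright and the bystanders haven't moved.

Call:
move_arm --commands '[[[-0.046,0.16,0],0,-0.58],[[-0.046,0.16,0],0,-0.58],[[-0.046,0.16,0],0,-0.58],[[-0.046,0.16,0],0,-0.58],[[-0.046,0.16,0],0,-0.58],[[-0.046,0.16,0],0,-0.58],[[-0.046,0.16,0],0,-0.58],[[-0.046,0.16,0],0,-0.58],[[-0.046,0.16,0],0,-0.58],[[-0.046,0.16,0],0,-0.58],[[-0.046,0.16,0],0,-0.58],[[-0.046,0.16,0],0,-0.58],[[-0.046,0.16,0],0,-0.58],[[-0.02,0.07,0],0,-0.58],[[-0.02,0.07,0],0,-0.58],[[0,0,0],0,-0.58]]'

```text
t: 7.48
eef_pos: [534.0, 133.8, 203.2]
tcp_rot: [3.139, 0.001, 1.852]
ft_force: [1.2, -1.6, 6.0]
opening: 0.209
grip_force: 2.7
```

Call:
move_arm --commands '[[[-0.02,0.064,0],0,-0.58],[[-0.02,0.064,0],0,-0.58],[[-0.02,0.064,0],0,-0.58],[[-0.02,0.064,0],0,-0.58],[[-0.02,0.064,0],0,-0.58]]'

```text
t: 7.9
eef_pos: [531.1, 143.0, 203.2]
tcp_rot: [3.139, 0.001, 1.851]
ft_force: [1.8, -5.8, 5.2]
opening: 0.212
grip_force: 4.0
```

Call:
move_arm --commands '[[[-0.01,0.032,0],0,-0.58],[[-0.01,0.032,0],0,-0.58],[[0,0,0],0,-0.58]]'

```text
t: 8.15
eef_pos: [530.4, 145.0, 203.2]
tcp_rot: [3.139, 0.001, 1.851]
ft_force: [3.1, -4.7, 6.5]
opening: 0.209
grip_force: 3.1
```

Call:
move_arm --commands '[[[-0.01,0.032,0],0,-0.58],[[-0.01,0.032,0],0,-0.58]]'

```text
t: 8.32
eef_pos: [529.9, 146.8, 203.2]
tcp_rot: [3.139, 0.001, 1.851]
ft_force: [2.3, -6.4, 6.4]
opening: 0.211
grip_force: 4.0
```

Call:
move_arm --commands '[[[-0.01,0.032,0],0,-0.58],[[-0.01,0.032,0],0,-0.58]]'

```text
t: 8.48
eef_pos: [529.7, 148.1, 203.2]
tcp_rot: [3.138, 0.002, 1.852]
ft_force: [8.1, -24.9, 5.5]
opening: 0.211
grip_force: 15.8
```

Call:
move_arm --commands '[[[0.03,-0.1,0],0,-0.58],[[0,0,0],0,-0.58],[[0,0,0.2],0,-0.58],[[0,0,0.2],0,-0.58],[[0,0,0.3],0,-0.58],[[0,0,0.9],0,-0.58],[[0,0,0.9],0,-0.58],[[0,0,0.9],0,-0.58],[[0,0,0.9],0,-0.58],[[0.2,-0.9,0.5],0,-0.58],[[0.2,-0.9,0],0,-0.58],[[0.2,-0.9,0],0,-0.58],[[0.2,-0.9,0],0,-0.58],[[0.2,-0.9,0],0,-0.58],[[0.2,-0.9,0],0,-0.58],[[0.2,-0.9,0],0,-0.58],[[0.2,-0.9,0],0,-0.58],[[0,0,0],0,-0.58],[[0,0,0],0,-0.58]]'

```text
t: 10.07
eef_pos: [577.2, -70.7, 346.8]
tcp_rot: [-3.141, -0.0, 1.849]
ft_force: [0.9, 0.9, -0.2]
opening: 0.211
grip_force: 0.0
```

```bash
python3 - <<'E'
from h import *
print(env.state()['ft_force'])
p=read_camera('top')
cv2.imwrite('pics/z3.png',cv2.resize(p['image'][160:310,150:350,::-1],None,fx=4,fy=4,interpolation=cv2.INTER_CUBIC))
E
```

```text
[ 0.90393513  0.88201527 -0.16221334]
```

View pics/z3.png

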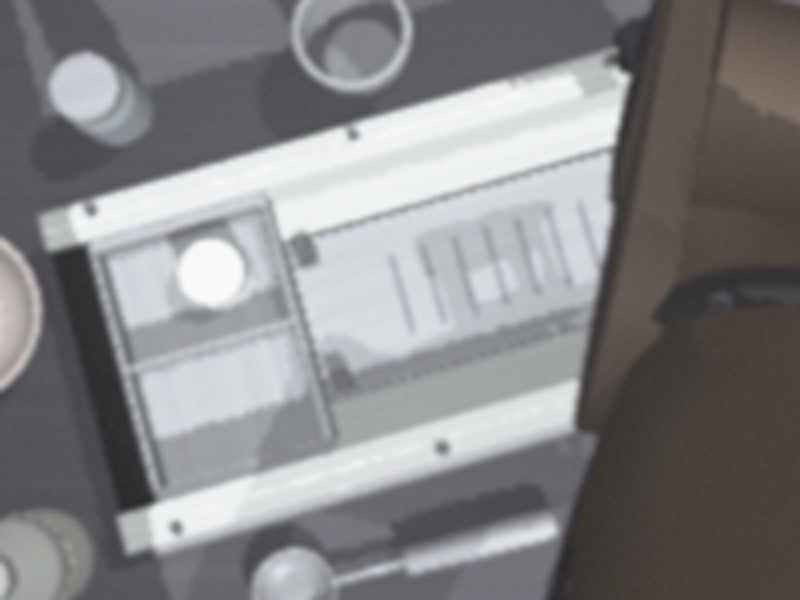

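The tray sits against the black stop at (100–160, 240–490), with the nibs up behind its rear wall at (303,248) and (340,370). The pot is standing at (210,272), and the arm is clear.

```bash
python3 -c "
from cell import env
print(env.job_done())"
```

```text
the job is handed in; nothing more can be done
None
```

I've handed the job in; no verdict came back. In the last picture the tray is fully home against the end stop, the nibs are up behind it, the pot is standing in it, the bystanders in view are where they were and the arm is clear.

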